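Find the loose dispenser lid and hold it open for refilling

TASK

Get the tablet dispenser ready for refilling: slide the steel pot along the table, without lifting it off, from the grey ring until it stands wholly inside the green ring, and let it go. Then tap the dispenser's three lids on their red grips, left to right as the robot sees them, to find the one whose catch is loose (it gives under the tap and springs back; the other two are solid), lift that lid about half open (roughly 45 degrees) by its grip and finish while still holding it up there. Leave everything else on the table where it stands.

Things in the scene. Friction and masses are not known exactly. Their poses are not given: they have to be found in the camera images.
- pot: open round steel refill pot holding yellow tablets: a plain cylinder, 52 mm outside diameter, 62 mm tall, 3 mm wall, 0.2 to 0.4 kg, standing loose on the table; origin at the centre of its underside, z up
- ring_green_c (a point): centre, on the table top, of the green ring: a flat mark (no height to speak of), 80 mm inside and 94 mm outside diameter. The pot must end here
- ring_grey_c (a point): centre of the equal grey ring, where the pot stands at the start
- dispenser: fixed grey tablet dispenser, 160 mm (x) by 360 mm (y) by 90 mm tall, with three compartments side by side 115 mm apart along its y axis, each under its own white lid; origin at the centre of its underside. Its front (-x) faces the robot, turned by up to 0.2 rad; its +y end is the robot's left
- lid_1 (a joint): angle of the left lid, rad: 0 shut, grows as its front edge is lifted, up to 1.3. The lid (155 x 108 x 6 mm, about 0.14 kg, underside 91 mm above the table) is hinged on its far edge about the dispenser's y axis and falls shut by its own weight when let go.
- grip_1 (a point): centre of the red grip of the left lid: a short round bar along the dispenser's y axis, 18 mm diameter, 36 mm long with round ends, its centre 30 mm above the lid's top face on a 10 mm stem, 127 mm above the table when shut, 19 mm behind the lid's front edge; x, y, z axes as the lid's (when shut, as the dispenser's). Can be pinched across its ends (along y) or across its thickness
- hinge_1 (a point): middle of the hinge line of the left lid, 91 mm above the table; the grip is 135 mm nearer the robot and 36 mm higher when the lid is shut
- lid_2 (a joint): angle of the middle lid, rad: 0 shut, grows as its front edge is lifted, up to 1.3. The lid (155 x 108 x 6 mm, about 0.14 kg, underside 91 mm above the table) is hinged on its far edge about the dispenser's y axis and falls shut by its own weight when let go.
- grip_2 (a point): centre of the red grip of the middle lid: a short round bar along the dispenser's y axis, 18 mm diameter, 36 mm long with round ends, its centre 30 mm above the lid's top face on a 10 mm stem, 127 mm above the table when shut, 19 mm behind the lid's front edge; x, y, z axes as the lid's (when shut, as the dispenser's). Can be pinched across its ends (along y) or across its thickness
- hinge_2 (a point): middle of the hinge line of the middle lid, 91 mm above the table; the grip is 135 mm nearer the robot and 36 mm higher when the lid is shut
- lid_3 (a joint): angle of the right lid, rad: 0 shut, grows as its front edge is lifted, up to 1.3. The lid (155 x 108 x 6 mm, about 0.14 kg, underside 91 mm above the table) is hinged on its far edge about the dispenser's y axis and falls shut by its own weight when let go.
- grip_3 (a point): centre of the red grip of the right lid: a short round bar along the dispenser's y axis, 18 mm diameter, 36 mm long with round ends, its centre 30 mm above the lid's top face on a 10 mm stem, 127 mm above the table when shut, 19 mm behind the lid's front edge; x, y, z axes as the lid's (when shut, as the dispenser's). Can be pinched across its ends (along y) or across its thickness
- hinge_3 (a point): middle of the hinge line of the right lid, 91 mm above the table; the grip is 135 mm nearer the robot and 36 mm higher when the lid is shut
- dispenser_front (a point): middle of the dispenser's front top edge. Behind each lid's front edge hides a catch. Two catches hold: their lids feel solid under a tap and cannot be lifted. One, not told by eye, under any of the three lids, is loose: tapped on its grip, that lid sinks about 5 mm (to about -0.035 rad) under 2 to 5 N, stops, and springs back; it can be lifted
- amber_bottle: amber glass bottle, 48 mm across, 110 mm tall, loose bystander, to be left alone; origin at the centre of its underside
- white_jar: white jar with a blue cap, 60 mm across, 80 mm tall, loose bystander, to be left alone; origin at the centre of its underside
- carton: brown carton 60 x 100 x 45 mm, loose bystander, to be left alone; origin at the centre of its underside
- pack_blue: flat blue pack 50 x 90 x 22 mm, loose bystander, to be left alone; origin at the centre of its underside
- spatula: spatula 170 mm long lying flat, loose bystander, to be left alone
- cup: blue cup, 72 mm across, 85 mm tall, loose bystander, to be left alone; origin at the centre of its underside
- pack_green: green pack 45 x 110 x 30 mm, loose bystander, to be left alone; origin at the centre of its underside
Mind the look-alikes: they are no part of the job. What is shaped like the pot but orange or pink is not meant.

How it is judged:
On the way, in this order (a step that is already met when the one before it is completed fails the run):
1. the pot stands inside the green ring, let go (horizontal distance between pot and ring_green_c below 0.016 m and height (world z) of pot below 0.008 m and angle between pot's own z axis and vertical below 0.1 rad and linear speed of pot below 0.03 m/s and contact force between the fingers and pot below 0.1 N), for 0.2 s.
2. the left lid is tapped by the fingers while shut (contact force between the fingers and lid_1 above 1 N and value of joint lid_1 below 0.06 rad), for 0.02 s.
3. the middle lid is tapped by the fingers while shut (contact force between the fingers and lid_2 above 1 N and value of joint lid_2 below 0.06 rad), for 0.02 s.
4. the right lid is tapped by the fingers while shut (contact force between the fingers and lid_3 above 1 N and value of joint lid_3 below 0.06 rad), for 0.02 s.
At the end, for the whole second after the job is handed in: the pot stands upright on the table, its centre within 16 mm of the green ring's, not touched; the loose lid is lifted at least 0.6 rad (34 degrees) and still, with the fingers on it and nothing else bearing on it; the other two lids are shut (all of step 1 and ((value of joint lid_1 above 0.6 rad and velocity of joint lid_1 between -0.1 and 0.1 rad/s and contact force between the fingers and lid_1 above 0.3 N and contact force between each of pot, amber_bottle, white_jar, carton, pack_blue, spatula, cup, pack_green and lid_1 below 0.05 N and value of joint each of lid_2, lid_3 below 0.1 rad) or (value of joint lid_2 above 0.6 rad and velocity of joint lid_2 between -0.1 and 0.1 rad/s and contact force between the fingers and lid_2 above 0.3 N and contact force between each of pot, amber_bottle, white_jar, carton, pack_blue, spatula, cup, pack_green and lid_2 below 0.05 N and value of joint each of lid_1, lid_3 below 0.1 rad) or (value of joint lid_3 above 0.6 rad and velocity of joint lid_3 between -0.1 and 0.1 rad/s and contact force between the fingers and lid_3 above 0.3 N and contact force between each of pot, amber_bottle, white_jar, carton, pack_blue, spatula, cup, pack_green and lid_3 below 0.05 N and value of joint each of lid_1, lid_2 below 0.1 rad))); the arm keeps its last pose, push and grip.
It fails at once if the pot is lifted off the table (more than 12 mm) or tipped (more than 0.35 rad) (height (world z) of pot above 0.012 m or angle between pot's own z axis and vertical above 0.35 rad).
It fails at once if a bystander is moved by more than 30 mm (distance of any of amber_bottle, white_jar, carton, pack_blue, spatula, cup, pack_green from where it was at the start of the episode above 0.03 m).
It also fails if it takes over 66 s, if anything falls off the work surface, if the arm or the gripper's body presses on something with over 40 N, if the wrist force passes 120 N, or if a joint passes its speed limit or range.

ROBOT

A 7-joint arm with a two-finger parallel gripper is mounted at the origin on the work surface. World frame = base frame: x ahead of the robot, y to its left, z up, the work surface at z = 0. Lengths are in m, angles in rad, forces in N, time in s.
With the tool pointing down it reaches from about 0.425 to 0.8 m from the base axis. Payload 8.3 kg.
Tool frame: the origin (TCP) lies between the finger pads; the fingertips stand 11 mm ahead of it and the grasp point (between the pads) lies 8 mm behind it; z points along the fingers, y is the line along which they close (so a half turn about z gives the same grasp; the last joint's range is limited). The gripper opens to 85 mm and grips with 20 to 120 N. Pads are 22 mm wide; open, the fingers measure 114 mm over their backs; the gripper's body (76 mm by 85 mm) begins 54 mm behind the grasp point. The pads swing forward as they close: fully open they stand 13 mm farther back than shut.
Start: joints at [-1.315, 0.383, 0.016, 1.37, -0.006, 1.388, -0.046], TCP at [0.196, 0.594, 0.242] pointing down, gripper open.
Joint ranges: [-2.95, 2.95], [-0.25, 2.06], [-1.52, 1.56], [0.18, 2.33], [-1.44, 4.58], [0.02, 2.06], [-3.01, 3.01]. Speed limits (rad/s): [2.39, 2.39, 3.01, 3.01, 3.14, 3.14, 3.14].

INTERFACE

Orientations are given as a unit quaternion [x, y, z, w].
In Python, from station import env gives the robot as it stands.
- The arm moves only by the tool jog_arm, never from a script. Its argument "commands" is a list of rows, each a list of 4 numbers: the shift along the tool's x, y, z in m, then the turn about the tool's z in degrees. A call has 1 to 20 rows; each row is the pose to reach, as a shift and turn from the pose commanded when the call began, along the tool's axes at that moment; what a row does not reach only later rows make up. A row lasts 1/12 s, in which the tool goes at most 41.7 mm and 7.16 degrees, less where a joint would pass 70% of its speed; a pose out of reach is approached as far as the arm can. A call with a gripper value outside its range is refused whole. "grip" is the closure, from 0 (fully open) to 1 (shut), set as the call begins (left out, the last holds). The fingers move at their own pace and stop on an object; the grip force is fixed at half the most. Time passes only in rows, so rows that repeat a pose let the fingers close. It gives the time, the measured TCP pose, the force, the opening and the grip force at its end, in the units of the state.
- env.get_obs(): the state, without advancing time (a new reading comes with each control period).
- env.capture(name): name is "side" or "top"; returns the picture (420x560x3 uint8, red, green, blue); there is no depth.
- env.camera_model(name): a dict with "K" (3x3 intrinsics, pixels), "view" (4x4, takes a point from world to camera coordinates). Camera axes: x right, y down, z forward; pixel columns grow to the right and rows downward; lengths in m; the calibration is good to about 2 mm. A picture is of the moment at which its call begins. camera_model takes no time and is no camera call.
- env.job_done(): hands the job in; it is judged then, once.
The state is a dict: "time_s": time; "joint_pos": joint angles; "qvel": joint speeds; "joint_torque": joint torques, N m; "eef_pos": TCP position; "ee_rot": TCP orientation; "wrist_force": force on the tool from outside, world axes, zero at the start; "ft_torque": the same for the moment, N m; "width": opening from 0.0 (shut) to 1.0 (fully open); "finger_force": force on a finger pad.
Only numpy, scipy, OpenCV 4.12 (cv2) and the standard library are available. Lean on these libraries where they do the work, as an engineer would, in place of code of your own. Each camera call takes 0.05 s, during which the arm holds its last target. There are 200 camera calls.

## Working session

There is one attempt and no reset: what is moved stays moved. The work goes in short steps, Python scripts to look and compute and a tool call to move; the robot and the scene stay as the last step left them, time stands still between calls to the robot, and variables do not carry over. Pictures are saved under pics/ and viewed, at most 10 in all, crops included, and the job is handed in when it is done.

Besides the shell and the picture viewer there is one more tool, called after ">>>" as a command line: name --pt "numbers of a row" for each row, then --argument value for the rest. jog_arm: Moves the arm, as the interface text tells. Its arguments: {"type":"object","properties":{"commands":{"type":"array"},"grip":{"type":"number"}},"required":["commands"]}

```bash
mkdir -p pics
cat > h.py <<'E'
import numpy as np, cv2
from station import env
def ray(cam,u,v,z):
    m=env.camera_model(cam);K=np.array(m["K"]);V=np.array(m["view"])
    d=V[:3,:3].T@np.linalg.inv(K)@[u,v,1];c=-V[:3,:3].T@V[:3,3]
    return c+d*(z-c[2])/d[2]
def proj(cam,p):
    m=env.camera_model(cam);q=np.array(m["K"])@(np.array(m["view"])@[*p,1])[:3]
    return q[:2]/q[2]
def snap(cam,name):
    im=env.capture(cam);cv2.imwrite(f"pics/{name}.png",im[...,::-1]);return im
E
python3 - <<'E'
from h import *
snap("top","t0");snap("side","s0")
for c in("top","side"):
    m=env.camera_model(c);V=np.array(m["view"]);print(c,m["K"],-V[:3,:3].T@V[:3,3],V[:3,:3])
o=env.get_obs();print(o)
E
```

```text
top [[427.19346915   0.         282.39968845]
 [  0.         427.19346915 213.26112083]
 [  0.           0.           1.        ]] [ 0.47540568 -0.09110475  1.12993746] [[-0.01531726 -0.99952244 -0.02683787]
 [-0.99258599  0.01843675 -0.12013803]
 [ 0.12057546  0.02479871 -0.99239437]]
side [[424.07453864   0.         273.2561037 ]
 [  0.         424.07453864 206.30659015]
 [  0.           0.           1.        ]] [0.42527618 0.90387341 0.7560945 ] [[-9.89304134e-01 -1.45865593e-01 -7.47592381e-04]
 [-7.81803203e-02  5.34555262e-01 -8.41509661e-01]
 [ 1.23146935e-01 -8.32450539e-01 -5.40241549e-01]]
{'time_s': 0.1, 'joint_pos': array([-1.31492527,  0.38415455,  0.01637089,  1.37106545, -0.00629712,
        1.38819287, -0.04649583]), 'qvel': array([-0.00031613, -0.00208793, -0.00079445, -0.00219968,  0.00024045,
       -0.00052419, -0.00101173]), 'joint_torque': array([ 4.82419564e-03, -6.29128861e+01,  8.48819129e-01, -3.72753239e+01,
        1.69059302e-02,  1.04576518e-02,  7.79378269e-06]), 'eef_pos': array([0.19569989, 0.59310828, 0.24137109]), 'ee_rot': array([ 1.58676020e-01,  9.87330308e-01, -8.76332602e-04, -1.27104764e-04]), 'wrist_force': array([ 0.85603752, -0.23493014,  0.0282821 ]), 'ft_torque': array([ 0.00720221, -0.00221709,  0.00912668]), 'finger_force': 0.0, 'width': 0.9998712157505495}
```

View pics/t0.png

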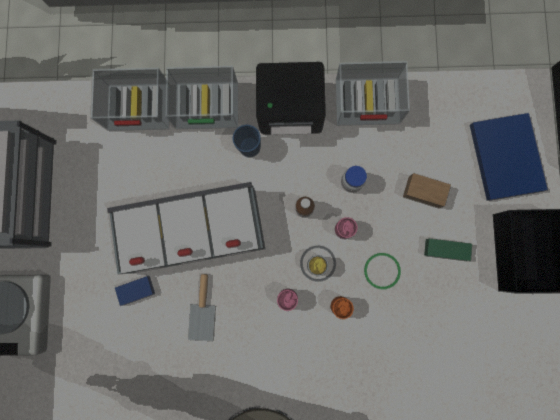

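View pics/s0.png

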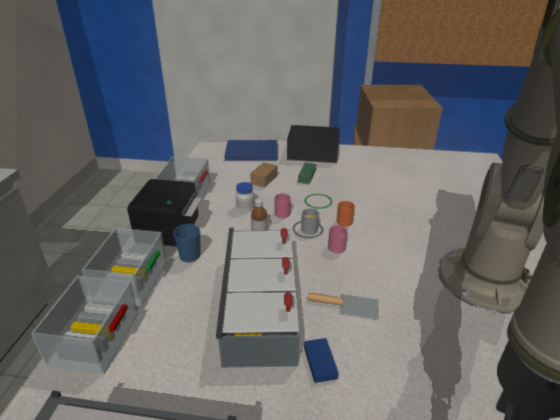

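The top view has the robot at the bottom and +x pointing up. The grey ring with the pot is near (318,264) and the green ring near (382,271). The grips are near (137,261), (185,252) and (233,243). In the side view the pot is near (310,222). I'll enlarge both to read them closer.

Run:
```python
from h import *
im=cv2.imread("pics/t0.png")
a=cv2.resize(im[185:325,265:425],None,fx=5,fy=4.2857,interpolation=cv2.INTER_CUBIC)
a=cv2.resize(im[195:325,265:425],None,fx=4.5,fy=4.5,interpolation=cv2.INTER_CUBIC);cv2.imwrite("pics/c1.png",a)
hsv=cv2.cvtColor(im,cv2.COLOR_BGR2HSV)
def blobs(mask,x0,x1,y0,y1,mn=20):
    n,l,s,c=cv2.connectedComponentsWithStats(mask[y0:y1,x0:x1].astype(np.uint8))
    return [(s[i][:5]+[x0,y0,0,0,0],c[i]+[x0,y0]) for i in range(1,n) if s[i][4]>mn]
H,S,V=hsv[...,0],hsv[...,1],hsv[...,2]
print("green");g=(H>45)&(H<80)&(S>90)
for s,c in blobs(g,355,410,245,300,10):print(s,c)
ys,xs=np.nonzero(g[245:300,355:410]);e=cv2.fitEllipse(np.c_[xs+355,ys+245].astype(np.float32));print(e,ray("top",*e[0],0))
print("red")
for s,c in blobs(((H<8)|(H>172))&(S>150),120,250,230,275):print(s,c,ray("top",*c,.127))
```

```text
green
[365 253  35  36 152] [382.69736842 270.91447368]
((381.9254150390625, 270.5006103515625), (33.25529861450195, 34.275596618652344), 140.0833282470703) [ 0.45760128 -0.32003931  0.        ]
red
```

View pics/c1.png

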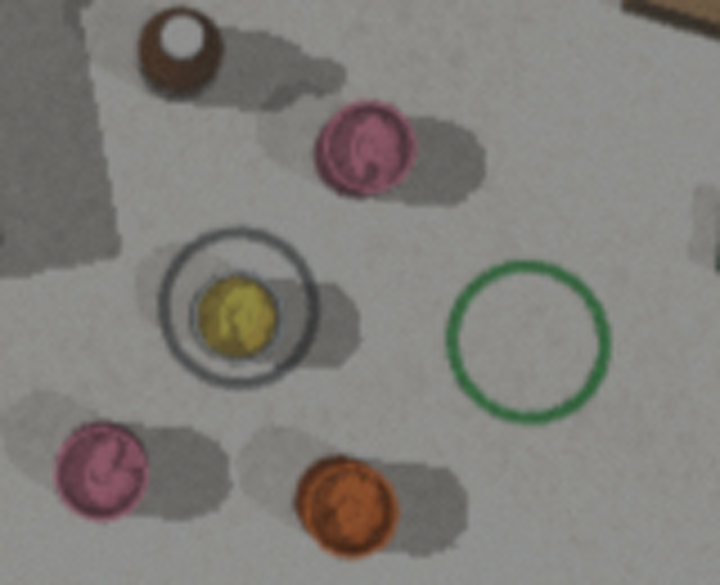

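Enlarged (×4.5), the grey ring's centre is at full-picture (318.2,263.3) and the green ring's at (382.3,271). The pot's rim is centred near (317.2,265.2). The orange look-alike is at (341.7,307.7) and the pink ones at (346,228) and (288,299).

Run:
```python
from h import *
im=cv2.imread("pics/t0.png").astype(int)
m=((im[...,2]>2*im[...,1])&(im[...,2]>60))
gs=[]
for x0,x1 in((120,155),(170,205),(218,252)):
    ys,xs=np.nonzero(m[232:272,x0:x1]);c=(xs.mean()+x0,ys.mean()+232);p=ray("top",*c,.127);gs.append(p)
    print(len(xs),np.ptp(xs),c,p.round(4),"side",proj("side",p))
d=gs[0]-gs[2];print("spacing",np.linalg.norm(gs[0]-gs[1]),np.linalg.norm(gs[1]-gs[2]),"yaw",np.arctan2(-d[0],d[1]))
for n,u,v,z in(("grey",318.2,263.3,0),("green",382.3,271,0),("pot",317.2,265.2,.062),("orange",341.7,307.7,.062),("pink",346,228,.062),("pink2",288,299,.062),("bottle",305,206,.1)):print(n,ray("top",u,v,z).round(4))
p=ray("top",317.2,265.2,.062);print(proj("side",p),proj("side",[p[0],p[1],0]))
# moves
o=env.get_obs();from scipy.spatial.transform import Rotation as R
Rt=R.from_quat(o["ee_rot"]).as_matrix();print(Rt.round(3))
print("shift to pot xy",Rt.T@([p[0],p[1],.22]-o["eef_pos"]))
```

```text
51 11 (np.float64(135.5686274509804), np.float64(260.62745098039215)) [0.4913 0.2817 0.127 ] side [285.94838048 300.15430454]
49 11 (np.float64(183.77551020408163), np.float64(251.89795918367346)) [0.5099 0.1676 0.127 ] side [283.86602414 263.19521882]
52 11 (np.float64(232.30769230769232), np.float64(243.09615384615384)) [0.5287 0.0529 0.127 ] side [282.14444603 232.86013374]
spacing 0.11556506214623787 0.11621579094926218 yaw 0.16226507098360027
grey [ 0.4788 -0.1547  0.    ]
green [ 0.4563 -0.321   0.    ]
pot [ 0.474  -0.1487  0.062 ]
orange [ 0.37   -0.2058  0.062 ]
pink [ 0.5651 -0.2228  0.062 ]
pink2 [ 0.3926 -0.0749  0.062 ]
bottle [ 0.6173 -0.1206  0.1   ]
[308.96886241 212.25904645] [308.05727228 229.24750507]
[[-0.95   0.313 -0.001]
 [ 0.313  0.95  -0.002]
 [-0.    -0.002 -1.   ]]
shift to pot xy [-0.49667863 -0.61717911  0.0224775 ]
```

>>> jog_arm --pt "-0.412 -0.278 0 -12" --pt "-0.412 -0.278 0 -12" --pt "-0.412 -0.278 0 -12" --pt "-0.412 -0.278 0 -12" --pt "-0.412 -0.278 0 -12" --pt "-0.412 -0.278 0 -12" --pt "-0.412 -0.278 0 -12" --pt "-0.412 -0.278 0 -12" --pt "-0.412 -0.278 0 -12" --pt "-0.412 -0.278 0 -12" --pt "-0.412 -0.278 0 -12" --pt "-0.412 -0.278 0 -12" --pt "-0.497 -0.617 0.05 -12" --pt "-0.497 -0.617 0.05 -12" --pt "-0.497 -0.617 0.05 -12" --pt "-0.497 -0.617 0.05 -12" --pt "-0.497 -0.617 0.05 -12" --pt "-0.497 -0.617 0.05 -12" --pt "-0.497 -0.617 0.05 -12" --pt "-0.497 -0.617 0.05 -12" --grip 0

```text
time_s: 1.77
eef_pos: [0.4751, -0.1305, 0.1948]
ee_rot: [0.055, 0.999, 0.0, 0.0]
wrist_force: [0.7, 0.1, -0.1]
width: 1.005
finger_force: 0.0
```

```bash
cat >> h.py <<'E'
from scipy.spatial.transform import Rotation as R
def to(p):
    o=env.get_obs();M=R.from_quat(o["ee_rot"]).as_matrix()
    print("shift",(M.T@(np.array(p)-o["eef_pos"])).round(4),"tool y angle from world y (deg,+toward +x)",np.degrees(np.arctan2(M[0,1],M[1,1])).round(2),o["eef_pos"].round(4),o["time_s"],o["wrist_force"].round(2),"w",round(o["width"],3))
E
python3 -c "
from h import *
to([.474,-.149,.026])"
```

```text
shift [-0.001  -0.0186  0.1688] tool y angle from world y (deg,+toward +x) 6.25 [ 0.4751 -0.1305  0.1948] 1.7667 [ 0.71  0.06 -0.15] w 1.005
```

>>> jog_arm --pt "0 0 0 0" --pt "0 0 0 0" --pt "0 0 0 0"

```text
time_s: 2.02
eef_pos: [0.4757, -0.1285, 0.1948]
ee_rot: [0.055, 0.998, 0.0, -0.0]
wrist_force: [0.7, 0.2, 0.0]
width: 0.999
finger_force: 0.0
```

```bash
python3 -c "
from h import *
to([.474,-.150,.026])
im=snap('top','t1');s=snap('side','s1')
a=cv2.resize(im[200:330,250:410],None,fx=2.5,fy=2.5);b=cv2.resize(s[140:270,240:400],None,fx=2.5,fy=2.5)
cv2.imwrite('pics/c2.png',np.hstack([a,b])[...,::-1])"
```

```text
shift [-0.0008 -0.0216  0.1688] tool y angle from world y (deg,+toward +x) 6.3 [ 0.4757 -0.1285  0.1948] 2.0167 [0.68 0.2  0.04] w 0.999
```

View pics/c2.png

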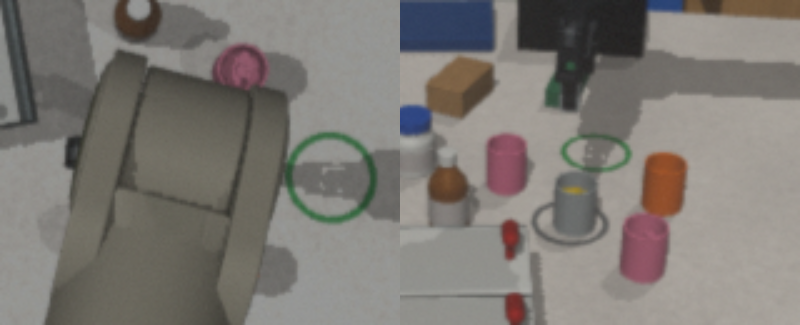

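The side crop shows the open gripper above and the pot upright in the grey ring, its base centred near (310,230) in the full picture. That is about 1 px from the prediction. The way down is clear.

>>> jog_arm --pt "0.001 -0.022 0.04 0" --pt "0.001 -0.022 0.08 0" --pt "0.001 -0.022 0.12 0" --pt "0.001 -0.022 0.145 0" --pt "0.001 -0.022 0.16 0" --pt "0.001 -0.022 0.168 0" --pt "0.001 -0.022 0.168 0" --pt "0.001 -0.022 0.168 0" --pt "0.001 -0.022 0.168 0"

```text
time_s: 2.87
eef_pos: [0.4737, -0.1503, 0.0284]
ee_rot: [0.054, 0.999, -0.0, 0.001]
wrist_force: [-0.2, -0.3, 0.2]
width: 0.999
finger_force: 0.0
```

>>> jog_arm --pt "0 0 0 0" --pt "0 0 0 0" --pt "0 0 0 0" --pt "0 0 0 0" --pt "0 0 0 0" --pt "0 0 0 0" --pt "0 0 0 0" --pt "0 0 0 0" --grip 0.6

```text
time_s: 3.53
eef_pos: [0.4731, -0.1507, 0.0282]
ee_rot: [0.055, 0.999, 0.0, 0.001]
wrist_force: [-2.7, 0.1, 8.5]
width: 0.603
finger_force: 61.2
```

```bash
python3 -c "
from h import *
to([.457,-.3205,.026]);print(env.get_obs()['finger_force'])"
```

```text
shift [-0.0025 -0.1706  0.0022] tool y angle from world y (deg,+toward +x) 6.26 [ 0.4731 -0.1507  0.0282] 3.5333 [-2.75  0.13  8.53] w 0.603
61.18805106729269
```

>>> jog_arm --pt "0 -0.008 0 0" --pt "0 -0.025 0 0" --pt "0 -0.042 0 0" --pt "0 -0.059 0 0" --pt "-0.001 -0.076 0 0" --pt "-0.001 -0.093 0 0" --pt "-0.001 -0.11 0 0" --pt "-0.001 -0.127 0 0" --pt "-0.002 -0.144 0 0" --pt "-0.002 -0.158 0 0" --pt "-0.002 -0.167 0 0" --pt "-0.002 -0.171 0 0" --pt "-0.002 -0.171 0 0" --pt "-0.002 -0.171 0 0" --pt "-0.002 -0.171 0 0"

```text
time_s: 4.78
eef_pos: [0.4571, -0.3206, 0.0283]
ee_rot: [0.054, 0.999, 0.0, 0.001]
wrist_force: [1.0, 2.2, 6.1]
width: 0.6
finger_force: 61.9
```

```bash
python3 -c "
from h import *
to([.457,-.3205,.026])
im=snap('top','t2');s=snap('side','s2')
a=cv2.resize(im[200:330,300:460],None,fx=2.5,fy=2.5);b=cv2.resize(s[150:230,270:370],None,fx=4,fy=4)[:,:400]
b=cv2.copyMakeBorder(b,0,5,0,0,0);cv2.imwrite('pics/c3.png',np.hstack([a,b])[...,::-1])"
```

```text
shift [0.0001 0.0001 0.0023] tool y angle from world y (deg,+toward +x) 6.23 [ 0.4571 -0.3206  0.0283] 4.7833 [1.05 2.23 6.15] w 0.6
```

View pics/c3.png

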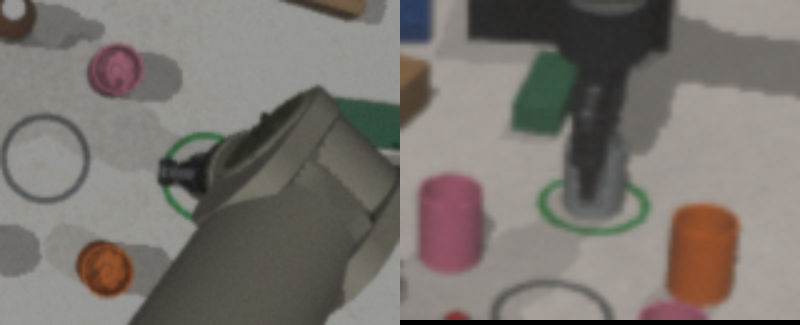

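The side crop shows the gripped pot centred in the green ring (crop x 595 against ring 540–650), and the neighbours have not moved. I'll release it and rise.

>>> jog_arm --pt "0 0 0 0" --pt "0 0 0 0" --pt "0 0 0 0" --pt "0 0 0 0" --pt "0 0 0 0" --pt "0 0 0 0" --pt "0 0 -0.02 0" --pt "0 0 -0.05 0" --pt "0 0 -0.09 0" --pt "0 0 -0.13 0" --pt "0 0 -0.17 0" --pt "0 0 -0.2 0" --pt "0 0 -0.2 0" --pt "0 0 -0.2 0" --grip 0

```text
time_s: 6.05
eef_pos: [0.4566, -0.3213, 0.229]
ee_rot: [0.055, 0.999, -0.001, 0.002]
wrist_force: [0.7, 0.0, -0.1]
width: 0.998
finger_force: 0.0
```

```bash
python3 -c "
from h import *
s=env.capture('side')
cv2.imwrite('pics/c4.png',cv2.resize(s[150:250,260:390],None,fx=4.5,fy=4.5)[...,::-1])
to([.4913,.2817,.20]);to([.5,.1,.22])"
```

```text
shift [0.0305 0.6026 0.0272] tool y angle from world y (deg,+toward +x) 6.26 [ 0.4559 -0.3206  0.2272] 6.1 [ 0.41  0.37 -1.51] w 0.998
shift [0.002  0.4229 0.0072] tool y angle from world y (deg,+toward +x) 6.26 [ 0.4559 -0.3206  0.2272] 6.1 [ 0.41  0.37 -1.51] w 0.998
```

View pics/c4.png

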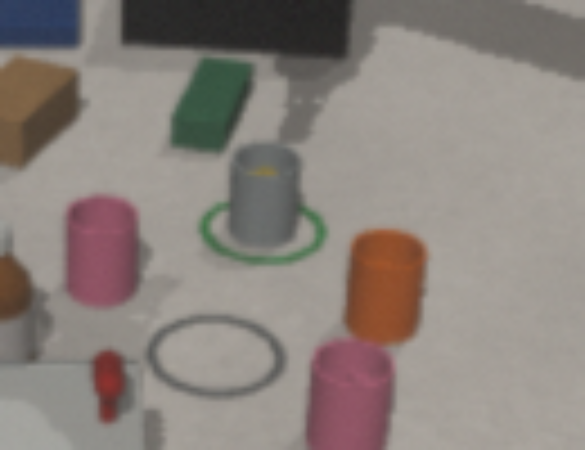

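The released pot stands upright in the green ring: pot centre at crop x 265, ring centre 263, base centre row about 229 against 229.5. Next I'll close the fingers and go above the left grip.

>>> jog_arm --pt "0.03 0.603 0 -15.5" --pt "0.03 0.603 0 -15.5" --pt "0.03 0.603 0 -15.5" --pt "0.03 0.603 0 -15.5" --pt "0.03 0.603 0 -15.5" --pt "0.03 0.603 0 -15.5" --pt "0.03 0.603 0 -15.5" --pt "0.03 0.603 0 -15.5" --pt "0.03 0.603 0 -15.5" --pt "0.03 0.603 0 -15.5" --pt "0.03 0.603 0 -15.5" --pt "0.03 0.603 0 -15.5" --pt "0.03 0.603 0 -15.5" --pt "0.03 0.603 0 -15.5" --pt "0.03 0.603 0 -15.5" --pt "0.03 0.603 0.05 -15.5" --pt "0.03 0.603 0.05 -15.5" --pt "0.03 0.603 0.05 -15.5" --pt "0.03 0.603 0.05 -15.5" --pt "0.03 0.603 0.05 -15.5" --grip 1

```text
time_s: 7.77
eef_pos: [0.4926, 0.2812, 0.1783]
ee_rot: [-0.08, 0.997, 0.0, 0.0]
wrist_force: [0.1, 0.0, 1.1]
width: 0.0
finger_force: 0.0
```

```bash
python3 -c "
from h import *
s=snap('side','s5');t=snap('top','t5')
a=cv2.resize(s[210:340,220:350],None,fx=3,fy=3);b=cv2.resize(t[200:330,90:220],None,fx=3,fy=3)
cv2.imwrite('pics/c5.png',np.hstack([a,b])[...,::-1])
to([.4913,.2817,.15])"
```

```text
shift [0.0015 0.0002 0.0288] tool y angle from world y (deg,+toward +x) -9.16 [0.4928 0.2817 0.1788] 7.8667 [-0.05 -0.18  0.52] w -0.0
```

View pics/c5.png

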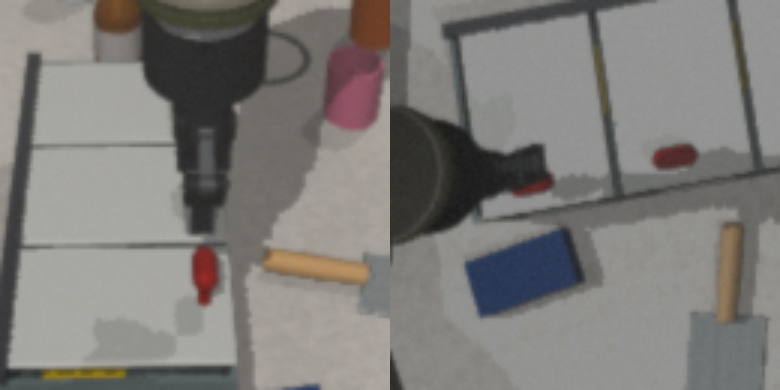

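The side crop shows the closed fingers right above the left grip, tip at full-picture (286.7,287) and grip at (288.3,300). In the top crop the full bar of the middle grip is centred at (185,252), about 1 px right of the mask's centroid. So I'm correcting y by about −3 mm and x by about −2 mm.

>>> jog_arm --pt "0.003 -0.003 0.012 0" --pt "0.003 -0.003 0.022 0" --pt "0.003 -0.003 0.027 0" --pt "0.003 -0.003 0.03 0" --pt "0.003 -0.003 0.032 0" --pt "0.003 -0.003 0.034 0" --pt "0.003 -0.003 0.035 0" --pt "0.003 -0.003 0.035 0"

```text
time_s: 8.53
eef_pos: [0.4893, 0.2785, 0.1465]
ee_rot: [-0.08, 0.997, 0.001, 0.001]
wrist_force: [-16.7, -9.6, 34.0]
width: 0.0
finger_force: 16.9
```

```bash
python3 -c "
from h import *
to([.489,.279,.15]);print(proj('side',[.4928,.2817,.168]),proj('side',[.489,.279,.127]))"
```

```text
shift [ 0.0002  0.0006 -0.0035] tool y angle from world y (deg,+toward +x) -9.22 [0.4893 0.2785 0.1465] 8.5333 [-16.66  -9.55  33.95] w 0.0
[285.51256124 285.20761472] [287.21897095 299.33069112]
```

The left lid is solid: it stopped at z 0.1465 under 34 N. Next is the middle lid.

>>> jog_arm --pt "0 0 -0.03 0" --pt "0 0 -0.04 0" --pt "0 -0.03 -0.04 0" --pt "0 -0.06 -0.04 0" --pt "0 -0.09 -0.04 0" --pt "0 -0.115 -0.04 0" --pt "0 -0.115 -0.04 0" --pt "0 -0.115 -0.03 0" --pt "0 -0.115 -0.015 0" --pt "0 -0.115 -0.008 0" --pt "0 -0.115 -0.005 0" --pt "0 -0.115 -0.003 0" --pt "0 -0.115 -0.001 0" --pt "0 -0.115 -0.001 0"

```text
time_s: 9.7
eef_pos: [0.507, 0.1663, 0.1465]
ee_rot: [-0.081, 0.997, 0.001, -0.0]
wrist_force: [-18.5, -5.0, 33.9]
width: -0.001
finger_force: 17.2
```

```bash
python3 -c "
from h import *
to([.508,.165,.15])"
```

```text
shift [-0.0008 -0.0014 -0.0035] tool y angle from world y (deg,+toward +x) -9.33 [0.507  0.1663 0.1465] 9.7 [-18.48  -5.01  33.88] w -0.001
```

The middle lid is solid too. Now the right one.

>>> jog_arm --pt "0 0 -0.03 0" --pt "0 0 -0.04 0" --pt "0 -0.03 -0.04 0" --pt "0 -0.06 -0.04 0" --pt "0 -0.09 -0.04 0" --pt "0 -0.116 -0.04 0" --pt "0 -0.116 -0.04 0" --pt "0 -0.116 -0.03 0" --pt "0 -0.116 -0.015 0" --pt "0 -0.116 -0.008 0" --pt "0 -0.116 -0.005 0" --pt "0 -0.116 -0.003 0" --pt "0 -0.116 0 0" --pt "0 -0.116 0 0"

```text
time_s: 10.87
eef_pos: [0.5263, 0.0515, 0.1431]
ee_rot: [-0.081, 0.997, 0.0, -0.0]
wrist_force: [-3.0, 2.1, 3.2]
width: -0.002
finger_force: 1.9
```

```bash
python3 -c "
from h import *
to([.527,.05,.15])"
```

```text
shift [-0.0005 -0.0016 -0.0069] tool y angle from world y (deg,+toward +x) -9.3 [0.5263 0.0515 0.1431] 10.8667 [-2.98  2.06  3.22] w -0.002
```

The right lid is the loose one: it sank to 0.1431 under only 3 N. I'll rise, open and straddle the grip along its ends.

>>> jog_arm --pt "0 0 -0.03 0" --pt "0 -0.001 -0.055 0" --pt "0 -0.001 -0.055 0" --pt "0 -0.001 -0.055 0" --pt "0 -0.001 -0.055 0" --pt "0 -0.001 -0.055 0" --pt "0 -0.001 -0.055 0" --pt "0 -0.001 -0.03 0" --pt "0 -0.001 -0.01 0" --pt "0 -0.001 0.008 0" --pt "0 -0.001 0.018 0" --pt "0 -0.001 0.023 0" --pt "0 -0.001 0.023 0" --pt "0 -0.001 0.023 0" --grip 0

```text
time_s: 12.03
eef_pos: [0.5268, 0.0496, 0.1205]
ee_rot: [-0.08, 0.997, -0.0, 0.0]
wrist_force: [-0.0, 0.2, -0.6]
width: 0.997
finger_force: 0.0
```

>>> jog_arm --pt "0 0 0 0" --pt "0 0 0 0" --pt "0 0 0 0" --pt "0 0 0 0" --pt "0 0 0 0" --pt "0 0 0 0" --pt "0 0 0 0" --pt "0 0 0 0" --pt "0 0 0 0" --grip 0.85

```text
time_s: 12.78
eef_pos: [0.5264, 0.0503, 0.1201]
ee_rot: [-0.081, 0.997, 0.0, -0.0]
wrist_force: [-1.9, 4.5, 2.3]
width: 0.383
finger_force: 59.3
```

```bash
python3 -c "
from h import *
to([.527,.05,.12])
s=snap('side','s6');cv2.imwrite('pics/c6.png',cv2.resize(s[180:310,210:350],None,fx=4.5,fy=4.5)[...,::-1])
r,a0=np.hypot(.135,.036),np.arctan2(.036,.135)
for d in(10,20,30,40,45):
    a=a0+np.radians(d);print(d,'back',.135-r*np.cos(a),'up',r*np.sin(a)-.036)"
```

```text
shift [-0.0005 -0.0004  0.0001] tool y angle from world y (deg,+toward +x) -9.28 [0.5264 0.0503 0.1201] 12.7833 [-1.92  4.5   2.33] w 0.383
10 back 0.008302287739361397 up 0.02289558309347508
20 back 0.020454221353626442 up 0.04400165369725797
30 back 0.03608657048910077 up 0.06267691453623978
40 back 0.05472435412765338 up 0.07835392725996601
45 back 0.0649964286625318 up 0.08491525958289964
```

View pics/c6.png

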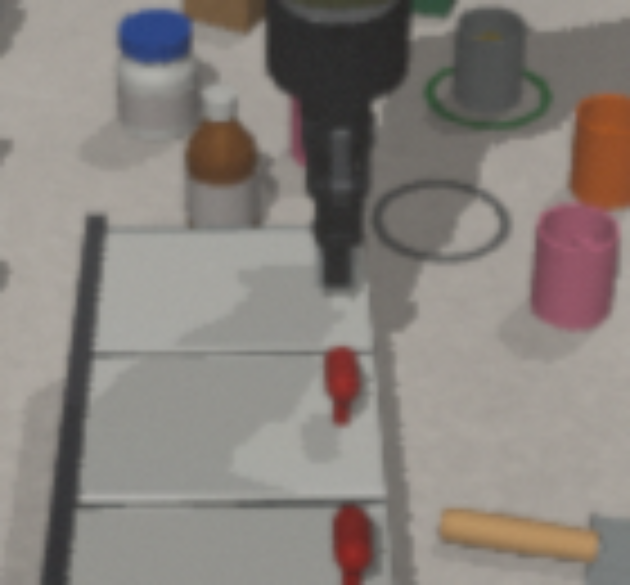

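The side crop shows the fingers pinching the right grip at about full-picture (285,240), with the lid shut and the bottle clear. The pot is still in its ring. I'll lift along the hinge arc, first to 20°.

>>> jog_arm --pt "-0.0015 0 -0.005 0" --pt "-0.0035 0 -0.011 0" --pt "-0.006 0 -0.017 0" --pt "-0.0083 0 -0.023 0" --pt "-0.011 0 -0.0285 0" --pt "-0.014 0 -0.034 0" --pt "-0.017 0 -0.039 0" --pt "-0.0205 0 -0.044 0" --pt "-0.0205 0 -0.044 0" --pt "-0.0205 0 -0.044 0"

```text
time_s: 13.67
eef_pos: [0.5489, 0.0541, 0.1639]
ee_rot: [-0.082, 0.997, -0.0, 0.002]
wrist_force: [11.8, 5.8, -12.0]
width: 0.378
finger_force: 60.7
```

```bash
python3 -c "
from h import *
to([.527,.05,.12]);print(env.get_obs()['finger_force'])
r,a0=np.hypot(.135,.036),np.arctan2(.036,.135)
for d in(20,24,28,32,36,40,44,47):
    a=a0+np.radians(d);print(d,'back',(.135-r*np.cos(a)-.0205).round(4),'up',(r*np.sin(a)-.036-.044).round(4))"
```

```text
shift [ 0.0225 -0.0005  0.0438] tool y angle from world y (deg,+toward +x) -9.39 [0.5489 0.0541 0.1639] 13.6667 [ 11.79   5.84 -11.99] w 0.378
60.65106153488159
20 back -0.0 up 0.0
24 back 0.0058 up 0.0078
28 back 0.0122 up 0.0152
32 back 0.0191 up 0.0221
36 back 0.0264 up 0.0285
40 back 0.0342 up 0.0344
44 back 0.0424 up 0.0397
47 back 0.0488 up 0.0433
```

>>> jog_arm --pt "-0.004 0 -0.004 0" --pt "-0.007 0 -0.008 0" --pt "-0.01 0 -0.0115 0" --pt "-0.0135 0 -0.015 0" --pt "-0.017 0 -0.0185 0" --pt "-0.0205 0 -0.022 0" --pt "-0.024 0 -0.025 0" --pt "-0.028 0 -0.028 0" --pt "-0.032 0 -0.031 0" --pt "-0.036 0 -0.034 0" --pt "-0.04 0 -0.037 0" --pt "-0.044 0 -0.0395 0" --pt "-0.046 0 -0.041 0" --pt "-0.046 0 -0.041 0" --pt "-0.046 0 -0.041 0" --pt "-0.046 0 -0.041 0" --pt "-0.046 0 -0.041 0"

```text
time_s: 15.08
eef_pos: [0.5921, 0.0612, 0.2044]
ee_rot: [-0.081, 0.997, 0.0, -0.0]
wrist_force: [0.3, 4.4, -4.4]
width: 0.371
finger_force: 68.3
```

```bash
python3 -c "
from h import *
to([.527,.05,.12]);print(env.get_obs()['finger_force'])
s=snap('side','s7');cv2.imwrite('pics/c7.png',cv2.resize(s[150:310,200:370],None,fx=3.6,fy=3.6)[...,::-1])"
```

```text
shift [ 0.066  -0.0006  0.0844] tool y angle from world y (deg,+toward +x) -9.32 [0.5921 0.0612 0.2044] 15.0833 [ 0.27  4.39 -4.39] w 0.371
68.26814889907837
```

View pics/c7.png

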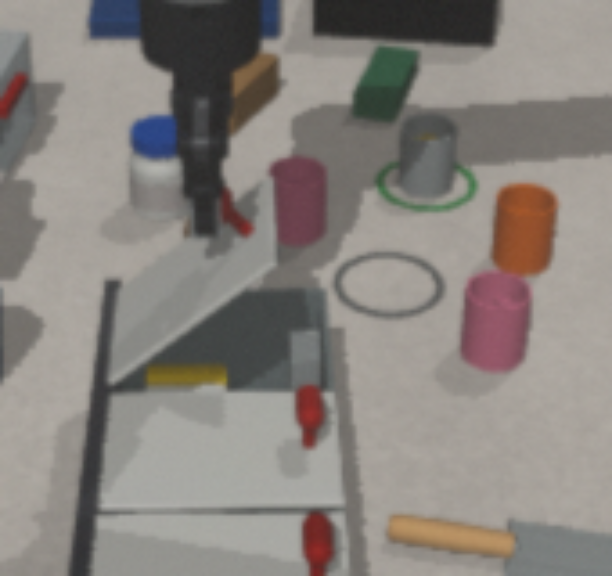

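The side crop shows the right lid held open at roughly 40–45° by its grip. The other lids are shut and the pot is in its ring. I'll check that the hold is steady.

>>> jog_arm --pt "0 0 0 0" --pt "0 0 0 0" --pt "0 0 0 0" --pt "0 0 0 0" --pt "0 0 0 0" --pt "0 0 0 0" --pt "0 0 0 0" --pt "0 0 0 0" --pt "0 0 0 0" --pt "0 0 0 0" --pt "0 0 0 0" --pt "0 0 0 0" --pt "0 0 0 0" --pt "0 0 0 0" --pt "0 0 0 0" --pt "0 0 0 0" --pt "0 0 0 0" --pt "0 0 0 0"

```text
time_s: 16.63
eef_pos: [0.592, 0.0612, 0.2043]
ee_rot: [-0.081, 0.997, 0.0, -0.0]
wrist_force: [1.4, 5.3, -4.3]
width: 0.373
finger_force: 68.3
```

```bash
python3 -c "
from h import *
a=cv2.imread('pics/s7.png')[...,::-1].astype(int);b=env.capture('side').astype(int)
d=abs(a-b)[180:260,220:290];print(d.max(),d.mean());to([.527,.05,.12])
# lid front edge fit: yaw frame, top face edge at angle th
c,s=np.cos(.162),np.sin(.162)
gx,gy=.527,.05
for th in (.5,.6,.7,.8,.9):
    L=.154;x=-.135+.135;hx,hy=gx+.135*c,gy+.135*s
    f=-L*np.cos(th);z=.091+L*np.sin(th);pts=[]
    for w in(.054,-.054):pts.append(((proj('side',[hx+f*c-w*s,hy+f*s+w*c,z])-[200,150])*3.6).round(0))
    print(th,pts)"
```

```text
10 1.1843452380952382
shift [ 0.0659 -0.0006  0.0844] tool y angle from world y (deg,+toward +x) -9.32 [0.592  0.0613 0.2043] 16.6833 [ 1.28  5.22 -4.21] w 0.375
0.5 [array([303., 298.]), array([297., 208.])]
0.6 [array([290., 282.]), array([286., 193.])]
0.7 [array([276., 267.]), array([273., 178.])]
0.8 [array([260., 252.]), array([258., 165.])]
0.9 [array([242., 239.]), array([241., 152.])]
```

The hold is steady. The lid's front edge at crop (275,265) and (272,172) gives about 0.71 rad, so I'm handing it in.

```bash
python3 -c "
from h import *
print(env.job_done())"
```

```text
the job is handed in; nothing more can be done
None
```

The job is handed in, with no verdict shown: the pot was slid into the green ring and released, all three lids were tapped left to right, and the loose right lid is held open at about 0.71 rad (41°).

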